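# Lock a shear tester with its setting blade and zero the torsion head

### The arm

A 6-joint arm with a two-finger parallel gripper is mounted at the origin on the work surface. World frame = base frame: x ahead of the robot, y to its left, z up, the work surface at z = 0. Lengths are in m, angles in rad, forces in N, time in s.
With the tool pointing down it reaches from about 0.4 to 0.825 m from the base axis. Payload 7 kg.
Tool frame: the origin (TCP) lies between the finger pads; the fingertips stand 17 mm ahead of it and the grasp point (between the pads) lies 2 mm behind it; z points along the fingers, y is the line along which they close (so a half turn about z gives the same grasp; the last joint's range is limited). The gripper opens to 85 mm and grips with 20 to 120 N. Pads are 22 mm wide; open, the fingers measure 114 mm over their backs; the gripper's body (76 mm by 85 mm) begins 54 mm behind the grasp point. The pads swing forward as they close: fully open they stand 13 mm farther back than shut.
Start: joints at [0.288, 0.359, 0.012, 0, -1.224, -0.288], TCP at [0.675, -0, 0.248] pointing down, gripper open.
Joint ranges: [-3.07, 3.07], [-1.43, 2.12], [-1.02, 1.25], [-3.03, 1.67], [-3.05, -0], [-3.03, 3.03]. Speed limits (rad/s): [2.39, 2.39, 3.01, 3.14, 3.14, 3.14].

### API

Orientations are given as a rotation vector (axis times angle).
In Python, from bench import status, camera, get_calibration, ticket gives the robot as it stands. The module is installed in compiled form; this text tells all that it offers.
- The arm moves only by the tool servo_tool, never from a script. Its argument "deltas" is one flat list of numbers, 6 for each row, row after row: the shift along the tool's x, y, z scaled (see below), then the turn, a rotation vector about the tool's x, y, z scaled (see below). In form: [tx, ty, tz, ax, ay, az, tx, ty, tz, ax, ay, az, ...]. A call has 1 to 10 rows; each row is the pose to reach, as a shift and turn from the pose commanded when the call began, along the tool's axes at that moment, turning the shorter way round; what a row does not reach only later rows make up. The controller multiplies each number of a shift by 200 mm and each number of a turn by 180 degrees. A row lasts 1/12 s, in which the tool goes at most 41.7 mm and 7.16 degrees, less where a joint would pass 70% of its speed; a pose out of reach is approached as far as the arm can. A call with a number of a shift or a turn outside -1 to 1 is refused whole. A call with a gripper value outside its range is refused whole. "claw" is the finger opening in mm, from 0 to 85.4, set as the call begins (left out, the last holds). The fingers move at their own pace and stop on an object; the grip force is fixed at half the most. Time passes only in rows, so rows that repeat a pose let the fingers close. It gives the time, the measured TCP pose, the force, the opening and the grip force at its end, in the units of the state.
- status.get_obs(): the state, without advancing time (a new reading comes with each control period).
- camera(name): name is "scene" or "side" or "wrist"; returns the picture (480x640x3 uint8, blue, green, red); there is no depth.
- get_calibration(name): a dict with "fx", "fy", "cx", "cy" (pixels), "pose" (4x4, takes a point from camera to world coordinates). Camera axes: x right, y down, z forward; pixel columns grow to the right and rows downward; lengths in m; the calibration is good to about 2 mm. A picture is of the moment at which its call begins: read the wrist's pose just before it. get_calibration takes no time and is no camera call; for the wrist camera it gives the pose at the moment of the call.
- ticket.job_done(): hands the job in; it is judged then, once.
The state is a dict: "t": time; "qpos": joint angles; "joint_velocities": joint speeds; "tau": joint torques, N m; "tcp_pos": TCP position; "orientation": TCP orientation; "force": force on the tool from outside, world axes, zero at the start; "wrist_torque": the same for the moment, N m; "width": finger opening in m; "grip_force": force on a finger pad.
Only numpy, scipy, OpenCV 4.12 (cv2) and the standard library are available. Lean on these libraries where they do the work, as an engineer would, in place of code of your own. Each camera call takes 0.05 s, during which the arm holds its last target. There are 200 camera calls.

### The job

Take the green-handled setting blade off its orange rest and slide it into the slanted slot of the blue block on the shear tester until the red line on the blade is level with the outer edge of the brass lips, and let go of it there. Then, with the blade left in place, turn the torsion-head knob until its red pointer is in line with the zero mark. Do not disturb the bottle, the cup or the weight.

Things in the scene. Friction and masses are not known exactly. Their poses are not given: they have to be found in the camera images.
- blade: Setting blade. Green handle 100 mm long, 24 mm square; from its front end face sticks a steel blade 110 mm long (along +x), 24 mm wide (y), 4 mm thick (z), on the same axis. Origin inside the handle on its axis, 40 mm behind its front face, 60 mm from its rear end: grip here across y. Starts level on the rest, axis 50 mm above the table. 0.15 kg.
- blade_line (a point): Red line across the blade, 3 mm broad, 50 mm from the tip, 100 mm ahead of blade along its +x. Same axes as the blade.
- blade_tip (a point): Middle of the blade's tip, 150 mm ahead of blade along its +x.
- rest: Orange fixed rest, base 170 x 60 x 10 mm; origin: centre of underside. The blade lies along its x, tip to +x, in two cheeked saddles 20 mm long: one under the steel at x = +55 mm (36 mm wide, 57 mm high), one under the handle's rear at x = -75 mm (42 mm wide, 49 mm high). Between them fingers have room down to the base.
- tester: Fixed shear tester: grey plate 200 (x) x 180 (y) mm, top at 22 mm; origin: centre of underside. Blue slotted block on its -y half, hinged at x -70, y -50, z 62 mm; a white scale 50 mm long, 112 mm high stands at y -82. On the +y half, at x -30, y 50 mm, a pillar with the torsion head.
- cradle (a joint): Slope of the blue block and its slot, rad above level (0.36 to 0.52). Very stiff: it stays as it is set.
- slot_mouth (a point): Middle of the slot's mouth, in the plane of the outer edge of the brass lips, at the blue block's upper end (46 mm wide, 40 thick). x points out of the slot, up the slope; y across; z square to the slot, upward. The blade enters along -x. Over 10 mm the lips narrow from 44 x 20 mm to the gap, 30 (y) x 6 mm (z), which ends 90 mm inside. Friction holds the blade.
- head (a joint): Angle of the torsion head, rad, counter-clockwise seen from above; 0 = pointer on the zero mark. Starts between 0.6 and 1.45, stops at -0.6 and 1.8. Light friction (about 0.04 N m).
- head_grip (a point): On the torsion head's vertical axis, 120 mm above the table, at grip height of its black bar (52 long, 14 thick, top at 132 mm). x points along the red pointer line on the bar. Below it a white disc, 68 mm diameter, top at 104 mm. Zero mark: black line on a small white block beside the disc on the tester's +x side; at zero the pointer is parallel to the tester's x.
- bottle: Bystander: amber bottle with red cap, 56 mm diameter, 130 mm high. Origin: centre of the underside.
- cup: Bystander: steel cup, 64 mm diameter, 85 mm high. Origin: centre of the underside.
- weight: Bystander: brass weight with a knob, 60 mm diameter, 80 mm high. Origin: centre of the underside.
Mind the look-alikes: they are no part of the job. There is more than one size of the blade; the job needs the smallest.

How it is judged:
By the outcome, as a careful person would: the job done as asked, in the order asked, and still so for the second after the job is handed in, with the robot touching nothing.
It also fails if it takes over 59 s, if anything falls off the work surface, if the arm or the gripper's body presses on something with over 40 N, if the wrist force passes 120 N, or if a joint passes its speed limit or range.

## Working session

There is one attempt and no reset: what is moved stays moved. The work goes in short steps, Python scripts to look and compute and a tool call to move; the robot and the scene stay as the last step left them, time stands still between calls to the robot, and variables do not carry over. Pictures are saved under pics/ and viewed, at most 10 in all, crops included, and the job is handed in when it is done.

Besides the shell and the picture viewer there is one more tool, called after "Emit:" as name(argument=value, ...) on one line, values as JSON. servo_tool: Moves the arm, as the interface text tells. Its arguments: {"type":"object","properties":{"deltas":{"type":"array"},"claw":{"type":"number"}},"required":["deltas"]}

```bash
mkdir -p pics; python3 - <<'E'
from bench import status,camera,get_calibration
import cv2,numpy as np
o=status.get_obs();print({k:np.round(v,3).tolist() for k,v in o.items()})
for n in("scene","side","wrist"):
    c=get_calibration(n);print(n,c["fx"],c["fy"],c["cx"],c["cy"],np.round(c["pose"],4).tolist())
    cv2.imwrite(f"pics/{n}0.png",camera(n))
E
```

```text
{'t': 0.0, 'qpos': [0.288, 0.359, 0.011, -0.0, -1.224, -0.288], 'joint_velocities': [0.0, -0.001, -0.0, 0.001, -0.001, 0.001], 'tau': [0.0, -58.332, 29.342, 6.937, -0.006, -0.0], 'tcp_pos': [0.675, -0.0, 0.247], 'orientation': [2.22, -2.221, -0.002], 'force': [0.417, -0.403, 1.588], 'wrist_torque': [0.006, -0.0, -0.014], 'grip_force': 0.0, 'width': 0.086}
scene 502.29719065498176 502.29719065498176 316.1596280486155 233.00084416682338 [[0.8402, 0.3051, -0.4482, 1.1055], [0.5421, -0.4571, 0.7051, -0.8544], [0.0103, -0.8355, -0.5494, 0.709], [0.0, 0.0, 0.0, 1.0]]
side 523.1311808059717 523.1311808059717 312.3380125844724 235.02833558808243 [[-0.9285, -0.1756, 0.3271, 0.2517], [-0.3712, 0.4512, -0.8115, 0.7628], [-0.0051, -0.875, -0.4841, 0.6315], [0.0, 0.0, 0.0, 1.0]]
wrist 351.82079760827975 351.82079760827975 317.9458720503994 240.75055230877172 [[-1.0, 0.0013, -0.0013, 0.6756], [0.0008, 0.95, 0.3123, -0.0811], [0.0016, 0.3123, -0.95, 0.3739], [0.0, 0.0, 0.0, 1.0]]
```

View pics/scene0.png

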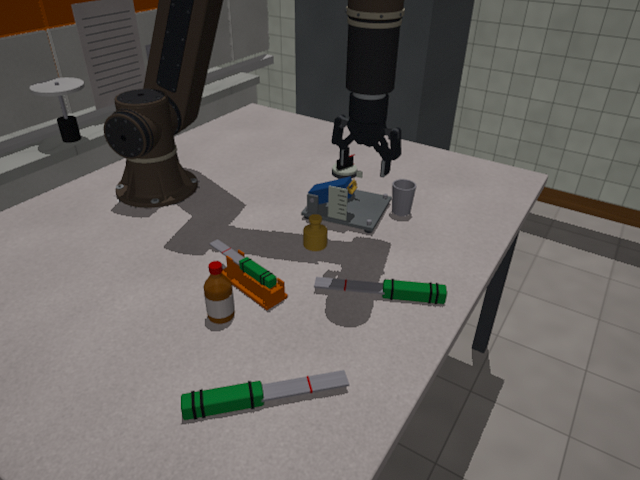

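View pics/side0.png

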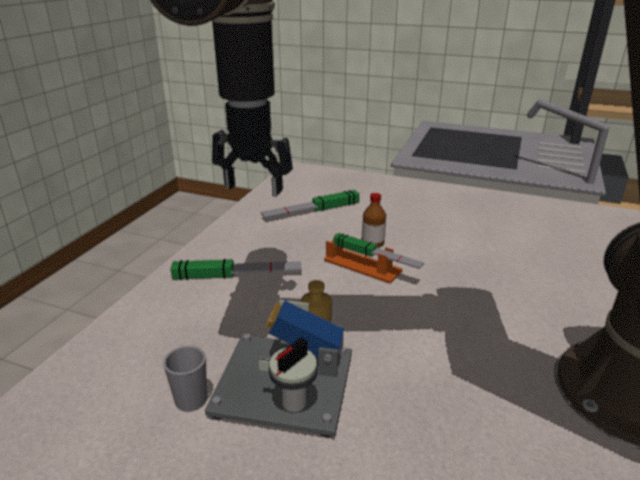

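The scene shows three green-handled blades. One is on the orange rest (scene ~(245,265), side ~(370,248)). The other two lie on the table, a longer one at scene (380,290) and a larger one at (265,393). The blade on the rest is the smallest and the one the task describes. I'll confirm with an enlarged crop and take measurements from it.

```bash
python3 - <<'E'
import cv2,numpy as np
s=cv2.imread("pics/scene0.png");d=cv2.imread("pics/side0.png")
def cr(im,x,y,w=100,h=75):
    o=cv2.resize(im[y:y+h,x:x+w],(400,300),interpolation=cv2.INTER_CUBIC)
    o=cv2.convertScaleAbs(o,alpha=1.4)
    for k in range(0,w,20): cv2.putText(o,str(x+k),(k*400//w,8),0,.3,(0,255,255));cv2.line(o,(k*400//w,9),(k*400//w,14),(0,255,255))
    for k in range(0,h,20): cv2.putText(o,str(y+k),(0,k*300//h+4),0,.3,(0,255,255));
    return o
cv2.imwrite("pics/c1.png",np.vstack([np.hstack([cr(s,200,232),cr(s,298,160)]),np.hstack([cr(d,325,215),cr(d,204,280,160,120)+0])]))
E
```

```text
(no output)
```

View pics/c1.png

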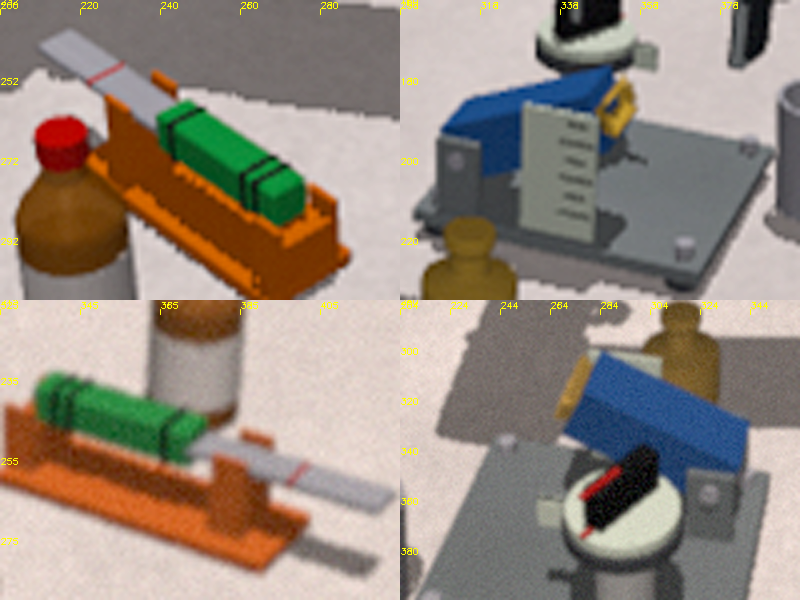

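View pics/wrist0.png

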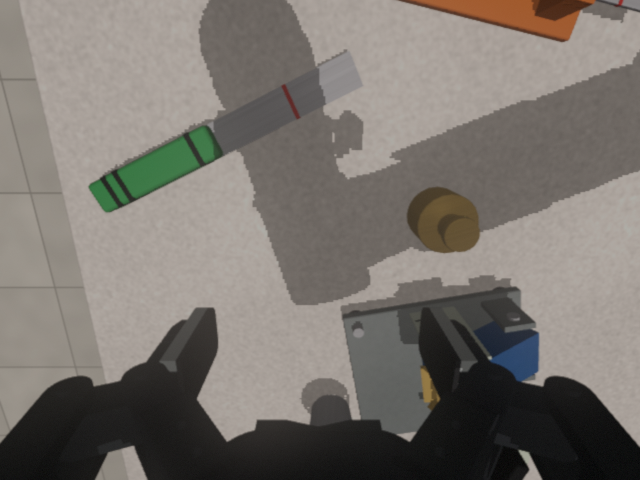

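```bash
cat > h.py <<'E'
import numpy as np
from bench import status,get_calibration
from scipy.spatial.transform import Rotation as R
from scipy.optimize import least_squares
def proj(c,P):
    T=np.linalg.inv(c["pose"]);p=np.atleast_2d(P)@T[:3,:3].T+T[:3,3]
    return np.c_[c["fx"]*p[:,0]/p[:,2]+c["cx"],c["fy"]*p[:,1]/p[:,2]+c["cy"]]
def place(x,y,a,P): return np.asarray(P)@R.from_euler("z",a).as_matrix().T+[x,y,0]
def fit(obs,p0):  # obs: list of (calib, local pts(m), px)
    f=lambda p:np.concatenate([(proj(c,place(*p,P))-u).ravel() for c,P,u in obs])
    r=least_squares(f,p0,loss="soft_l1");return r.x,r.fun.reshape(-1,2)
def move(pos,rot):  # scaled delta from measured pose (world pos, Rotation) in tool axes
    o=status.get_obs();Rc=R.from_rotvec(o["orientation"])
    d=Rc.inv().apply(np.asarray(pos)-o["tcp_pos"])/.2
    w=(Rc.inv()*rot).as_rotvec()/np.pi
    return np.round(np.r_[d,w],4).tolist()
def tool(xdir,zdir):
    z=np.asarray(zdir)/np.linalg.norm(zdir);y=np.cross(z,xdir);y/=np.linalg.norm(y)
    return R.from_matrix(np.c_[np.cross(y,z),y,z])
E
python3 - <<'E'
from h import *
s=get_calibration("scene");d=get_calibration("side")
B=lambda *a:np.array(a)/1e3
obs=[(s,B([150,12,52],[150,-12,52],[-60,-12,62],[-60,12,62],[60-20,-12,62],[40,12,62],[100,0,52]),
 np.array([[209.5,243.7],[217.5,239.3],[275.75,277.5],[265.5,283.7],[245.5,257],[239.5,262.5],[226.3,250.3]])),
 (d,B([150,12,52],[150,-12,52],[100,0,52]),np.array([[423.2,263.2],[418.8,268],[400,258.3]]))]
p,e=fit(obs,[.55,-.25,3.]);print("blade",p.round(4),e.round(1).tolist())
obs=[(s,B([100,90,22],[100,-90,22],[-100,-90,22]),np.array([[391,197.5],[373,227],[301.8,213]])),
 (d,B([100,-90,22],[-100,-90,22],[100,90,22],[-100,90,22]),np.array([[244,335],[351,348],[208,412],[330,430]]))]
p,e=fit(obs,[.65,.1,0.]);print("tester",p.round(4),e.round(1).tolist())
# mouth triangulate
for n,P in dict(mouth=[20,-50,100],head=[-30,50,132]).items():
    print(n,proj(s,place(*p,B(P))).round(1),proj(d,place(*p,B(P))).round(1))
E
```

```text
blade [ 0.5351 -0.2078  2.8986] [[-0.6, -0.8], [0.1, -0.3], [-1.0, -0.5], [0.1, -1.7], [0.2, -1.0], [-2.8, -2.1], [-0.6, -0.1], [-1.2, -1.1], [-1.9, -0.9], [-2.2, -1.0]]
tester [0.5335 0.1988 0.1898] [[-0.4, -2.2], [-0.8, 0.1], [-1.8, -1.7], [-4.2, -0.9], [-0.5, -0.2], [-5.3, -1.3], [4.6, 0.8]]
mouth [[348.9 187.2]] [[275.7 318.1]]
head [[343.9 157.3]] [[291.4 347.2]]
```

```bash
python3 - <<'E'
from h import *
s=get_calibration("scene");d=get_calibration("side")
b,e=fit([(s,np.array([[0,0,.13]]),np.array([[215.,266]])),(d,np.array([[0,0,.13]]),np.array([[375.5,196.]]))],[.5,-.3,0]);print(b,e)
a=2.8986
Rt=tool([np.cos(a),np.sin(a),0],[0,0,-1])
print(move([.535,-.208,.20],Rt))
E
```

```text
[ 0.52917743 -0.30920532  0.        ] [[-0.59062247 -2.32397547]
 [-1.04011063 -1.64707952]]
[1.0398, 0.698, 0.239, 0.0002, -0.0004, 0.5773]
```

Emit:
servo_tool(deltas=[1.0, 0.698, 0.239, 0, 0, 0.577, 1.0, 0.698, 0.239, 0, 0, 0.577, 1.0, 0.698, 0.239, 0, 0, 0.577, 1.0, 0.698, 0.239, 0, 0, 0.577, 1.0, 0.698, 0.239, 0, 0, 0.577, 1.0, 0.698, 0.239, 0, 0, 0.577, 1.0, 0.698, 0.239, 0, 0, 0.577, 1.0, 0.698, 0.239, 0, 0, 0.577, 1.0, 0.698, 0.239, 0, 0, 0.577, 1.0, 0.698, 0.239, 0, 0, 0.577], claw=50)

```text
t: 0.98
tcp_pos: [0.535, -0.2004, 0.2004]
orientation: [0.491, -3.103, -0.0]
force: [-0.8, -0.3, -0.2]
width: 0.0499
grip_force: 0.0
```

```bash
python3 - <<'E'
from h import *
o=status.get_obs();print(o["t"],o["tcp_pos"],o["qpos"])
a=2.8986
print(move([.535,-.208,.20],tool([np.cos(a),np.sin(a),0],[0,0,-1])))
E
```

```text
0.9833 [ 0.5349744  -0.20043556  0.20036343] [-1.61629959e-02  2.26042953e-01 -2.89138807e-01 -1.19428222e-04
 -1.05590430e+00 -1.24088408e+00]
[0.0115, -0.036, 0.0018, 0.0, -0.0001, 0.1772]
```

Emit:
servo_tool(deltas=[0.011, -0.036, 0.002, 0, 0, 0.177, 0.011, -0.036, 0.002, 0, 0, 0.177, 0.011, -0.036, 0.002, 0, 0, 0.177, 0.011, -0.036, 0.002, 0, 0, 0.177, 0.011, -0.036, 0.002, 0, 0, 0.177, 0.011, -0.036, 0.002, 0, 0, 0.177, 0.011, -0.036, 0.002, 0, 0, 0.177])

```text
t: 1.57
tcp_pos: [0.5354, -0.2075, 0.2]
orientation: [-0.365, -3.12, -0.0]
force: [-0.1, 0.1, 1.1]
width: 0.0501
grip_force: 0.0
```

```bash
python3 - <<'E'
from h import *
from bench import camera
import cv2
c=get_calibration("wrist");im=camera("wrist")
cv2.imwrite("pics/w1.png",im)
P=np.array([[150,12,52],[150,-12,52],[100,0,52],[40,12,62],[40,-12,62],[-60,0,62],[-60,-12,62],[-60,12,62]])/1e3
print(status.get_obs()["tcp_pos"],proj(c,place(.5351,-.2078,2.8986,P)).round(0).tolist())
import pickle;pickle.dump(c,open("c1.pkl","wb"))
E
```

```text
[ 0.53545847 -0.20753602  0.19996813] [[303.0, 15.0], [338.0, 15.0], [320.0, 95.0], [303.0, 180.0], [335.0, 180.0], [318.0, 300.0], [332.0, 300.0], [303.0, 300.0]]
```

View pics/w1.png

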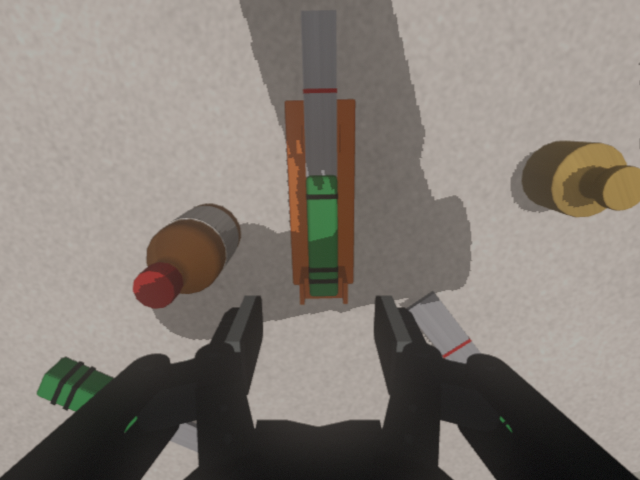

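The wrist picture shows the blade in the rest: tip corners (302,11) and (336,11), red line at (320,91), handle front corners (307,176) and (337,176), handle rear (323,297). The bottle is at (195,250), well clear of the fingers. I'll refit the pose from these points.

```bash
python3 - <<'E'
from h import *
import pickle
c=pickle.load(open("c1.pkl","rb"))
P=np.array([[150,12,52],[150,-12,52],[100,0,52],[40,12,62],[40,-12,62],[-60,0,62]])/1e3
p,e=fit([(c,P,np.array([[302.,11],[336,11],[320,91],[307,176],[337,176],[323,297]]))],[.535,-.208,2.9])
print(p,e.round(1).tolist())
a=p[2];Rt=tool([np.cos(a),np.sin(a),0],[0,0,-1])
print(move([p[0],p[1],.048],Rt))
E
```

```text
[ 0.53332573 -0.20436551  2.92474565] [[-0.7, -0.0], [0.8, -0.7], [0.2, -0.2], [-1.6, 0.9], [0.5, 0.3], [0.1, 0.1]]
[0.0138, 0.013, 0.7598, -0.0, -0.0001, -0.0051]
```

Emit:
servo_tool(deltas=[0.014, 0.013, 0.2, 0, 0, -0.005, 0.014, 0.013, 0.4, 0, 0, -0.005, 0.014, 0.013, 0.6, 0, 0, -0.005, 0.014, 0.013, 0.76, 0, 0, -0.005, 0.014, 0.013, 0.76, 0, 0, -0.005, 0.014, 0.013, 0.76, 0, 0, -0.005, 0.014, 0.013, 0.76, 0, 0, -0.005])

```text
t: 2.2
tcp_pos: [0.5348, -0.2046, 0.0498]
orientation: [0.342, 3.121, -0.001]
force: [0.8, -0.9, 1.0]
width: 0.05
grip_force: 0.0
```

Emit:
servo_tool(deltas=[0, 0, 0, 0, 0, 0, 0, 0, 0, 0, 0, 0, 0, 0, 0, 0, 0, 0, 0, 0, 0, 0, 0, 0, 0, 0, 0, 0, 0, 0, 0, 0, 0, 0, 0, 0, 0, 0, 0, 0, 0, 0, 0, 0, 0, 0, 0, 0], claw=0)

```text
t: 2.87
tcp_pos: [0.535, -0.2045, 0.0506]
orientation: [0.342, 3.119, -0.0]
force: [-0.1, 1.2, 5.0]
width: 0.0231
grip_force: 58.9
```

```bash
python3 - <<'E'
from h import *
o=status.get_obs();print(o["t"],o["tcp_pos"],o["orientation"],o["width"],o["grip_force"],o["force"])
E
```

```text
2.8667 [ 0.5350193  -0.20446781  0.05055975] [ 3.42496151e-01  3.11859082e+00 -6.68184467e-05] 0.023107242926508256 58.92401576042175 [-0.13450785  1.17793872  5.01719448]
```

Emit:
servo_tool(deltas=[0, 0, -0.2, 0, 0, 0, 0, 0, -0.4, 0, 0, 0, 0, 0, -0.6, 0, 0, 0, 0, 0, -0.8, 0, 0, 0, 0, 0, -1.0, 0, 0, 0, 0, 0, -1.0, 0, 0, 0, 0, 0, -1.0, 0, 0, 0])

```text
t: 3.45
tcp_pos: [0.5347, -0.2044, 0.2524]
orientation: [0.343, 3.115, 0.001]
force: [-0.4, 0.4, -2.8]
width: 0.0229
grip_force: 59.6
```

```bash
python3 - <<'E'
from h import *
a=.19+np.pi;t=[.5335,.1988,.19]
Rt=tool([np.cos(a),np.sin(a),0],[0,0,-1])
o=status.get_obs();print(o["qpos"],o["force"],o["width"])
print(move(place(*t,[.081,.005,.25]),Rt))
E
```

```text
[-2.34586022e-02  1.83781338e-01 -2.18776023e-01  1.48234731e-04
 -1.16027870e+00 -1.76675808e+00] [-0.4351426   0.40700174 -2.7695524 ] 0.022931427008463713
[0.083, 2.1507, 0.0143, -0.0001, 0.0026, -0.1303]
```

Emit:
servo_tool(deltas=[0.04, 1.0, 0.01, 0, 0, -0.06, 0.04, 1.0, 0.01, 0, 0, -0.06, 0.04, 1.0, 0.01, 0, 0, -0.06, 0.04, 1.0, 0.01, 0, 0, -0.06, 0.04, 1.0, 0.01, 0, 0, -0.06, 0.04, 1.0, 0.01, 0, 0, -0.06, 0.04, 1.0, 0.01, 0, 0, -0.06])

```text
t: 4.03
tcp_pos: [0.5687, -0.0056, 0.2452]
orientation: [-0.044, -3.14, 0.0]
force: [-0.9, -0.3, -1.9]
width: 0.0228
grip_force: 59.7
```

```bash
python3 - <<'E'
from h import *
a=.19+np.pi;t=[.5335,.1988,.19]
Rt=tool([np.cos(a),np.sin(a),0],[0,0,-1])
print(move(place(*t,[.081,.005,.25]),Rt))
E
```

```text
[-0.1855, 1.1286, -0.0243, 0.0, -0.0005, -0.0694]
```

Emit:
servo_tool(deltas=[-0.185, 1.0, -0.024, 0, 0, -0.069, -0.185, 1.0, -0.024, 0, 0, -0.069, -0.185, 1.0, -0.024, 0, 0, -0.069, -0.185, 1.0, -0.024, 0, 0, -0.069, -0.185, 1.0, -0.024, 0, 0, -0.069, -0.185, 1.0, -0.024, 0, 0, -0.069, -0.185, 1.0, -0.024, 0, 0, -0.069, -0.185, 1.0, -0.024, 0, 0, -0.069, -0.185, 1.0, -0.024, 0, 0, -0.069])

```text
t: 4.78
tcp_pos: [0.6121, 0.1898, 0.2506]
orientation: [0.289, -3.128, 0.001]
force: [-0.3, -0.2, -1.3]
width: 0.0226
grip_force: 59.9
```

```bash
python3 - <<'E'
from h import *
from bench import camera
import cv2,pickle
c=get_calibration("wrist");im=camera("wrist")
cv2.imwrite("pics/w2.png",im);pickle.dump(c,open("c2.pkl","wb"))
print(status.get_obs()["tcp_pos"])
E
```

```text
[0.61218176 0.18972693 0.25088982]
```

View pics/w2.png

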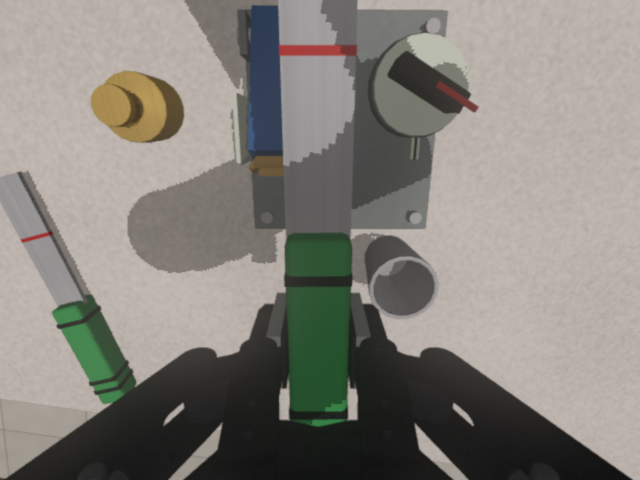

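```bash
python3 - <<'E'
from h import *
import pickle
c=pickle.load(open("c2.pkl","rb"));s=get_calibration("scene");d=get_calibration("side")
P=np.array([[-100,-90,22],[-100,90,22],[100,90,22],[100,-90,22]])/1e3
w=(c,P,np.array([[239.,10],[448,10],[427,228],[256,229]]))
p,e=fit([w],[.5335,.1988,.19]);print(p,e.round(1).tolist())
t=p
h=place(*t,[[-.03,.05,.132]])
print("head px",proj(c,h))
for g in np.arange(.6,1.46,.1):
    print(round(g,1),proj(c,place(*t,[[-.03+.026*np.cos(g),.05+.026*np.sin(g),.132]])).round(0))
a=t[2]+np.pi;o=status.get_obs()
Rt=tool([np.cos(a),np.sin(a),0],[0,0,-1])
print(move(place(*t,[.125,.05,.25]),Rt))
E
```

```text
[0.53336187 0.19813478 0.19016025] [[2.4, 0.0], [-0.5, -1.6], [-0.2, 0.6], [-0.4, 0.6]]
head px [[433.02131691  81.3549109 ]]
0.6 [[452. 117.]]
0.7 [[456. 114.]]
0.8 [[459. 111.]]
0.9 [[462. 108.]]
1.0 [[465. 105.]]
1.1 [[467. 101.]]
1.2 [[469.  97.]]
1.3 [[471.  93.]]
1.4 [[472.  89.]]
[-0.2437, 0.3673, 0.0043, -0.0, -0.0001, -0.0019]
```

Emit:
servo_tool(deltas=[-0.24, 0.37, 0, 0, 0, -0.002, -0.24, 0.37, 0, 0, 0, -0.002, -0.24, 0.37, 0, 0, 0, -0.002, -0.24, 0.37, 0, 0, 0, -0.002, -0.24, 0.37, 0, 0, 0, -0.002, -0.24, 0.37, 0, 0, 0, -0.002])

```text
t: 5.33
tcp_pos: [0.6458, 0.2716, 0.2511]
orientation: [0.299, -3.127, 0.0]
force: [-0.3, -0.7, -1.4]
width: 0.023
grip_force: 59.9
```

```bash
python3 - <<'E'
from h import *
from bench import camera
import cv2,pickle
c=get_calibration("wrist");im=camera("wrist")
o=status.get_obs();cv2.imwrite("pics/w3.png",im);pickle.dump((c,o),open("c3.pkl","wb"))
s=camera("scene");d=camera("side");cv2.imwrite("pics/scene3.png",s);cv2.imwrite("pics/side3.png",d)
t=[.53336,.19813,.19016]
u=proj(c,place(*t,[[.02,-.05,.1]]))[0];print(o["tcp_pos"],u)
def cr(im,u,w,h,f):
    x,y=int(max(0,u[0]-w/2)),int(max(0,u[1]-h/2))
    q=cv2.convertScaleAbs(cv2.resize(im[y:y+h,x:x+w],None,fx=f,fy=f,interpolation=cv2.INTER_CUBIC),alpha=1.5)
    cv2.putText(q,f"{x},{y} x{f}",(2,12),0,.4,(0,0,255));return q
A=cr(im,u,133,100,3); A=cv2.resize(A,(400,300))
B=cr(s,(340,190),80,60,5);C=cr(d,(300,325),100,75,4)
W=cv2.resize(im,(400,300))
cv2.imwrite("pics/c3.png",np.vstack([np.hstack([A,B]),np.hstack([C,W])]))
E
```

```text
[0.64578932 0.27157005 0.25129843] [180.75533208  89.40560224]
```

View pics/c3.png

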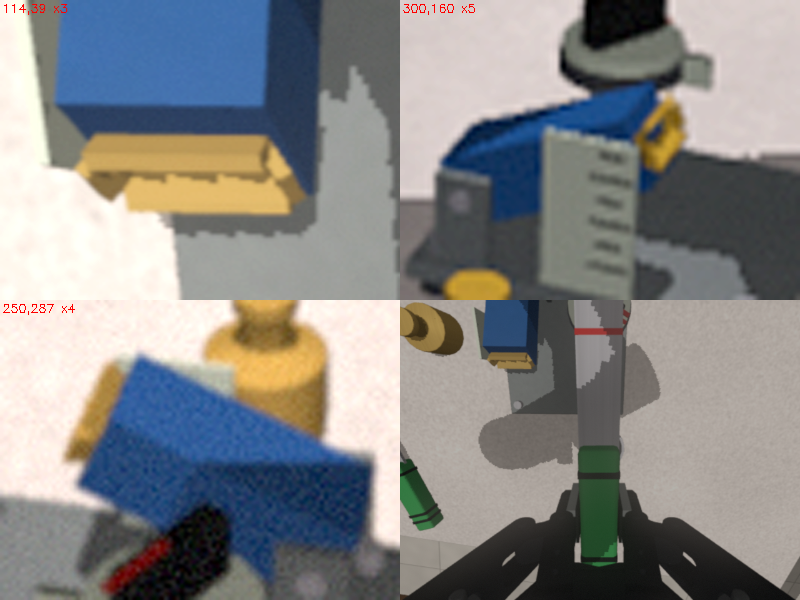

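The crops show the blue block's top end edge in the wrist view at (132,73)–(202,75). In the side view its +y end corners are (285,301) and (270,333), its lower top corner is (343,327), and the brass lip outer corners are (278,302.5) and (267,327). I'll fit the cradle slope and mouth from these.

```bash
python3 - <<'E'
from h import *
import pickle
c,o=pickle.load(open("c3.pkl","rb"));s=get_calibration("scene");d=get_calibration("side")
t=[.53336,.19813,.19016]
def blk(th,P): # P in block frame from hinge
    P=np.atleast_2d(P);q=np.c_[P[:,0]*np.cos(th)-P[:,2]*np.sin(th),P[:,1],P[:,0]*np.sin(th)+P[:,2]*np.cos(th)]
    return q+[-.07,-.05,.062]
def res(v,full=False):
    th,L,h,dl,sx,sy=v;r=[]
    A=place(*t,blk(th,[[L,-.023,h+.02],[L,.023,h+.02],[L,.023,h-.02]]))
    r.append(proj(c,A)-[[132.3,73.3],[202.3,74.7],[220,103]])
    r.append(proj(d,A[1:])+[sx,sy]-[[285,300.75],[270,333.25]])
    # direction of top edge: lower point lies on the line
    e=proj(d,place(*t,blk(th,[[L-.06,.023,h+.02]])))[0]+[sx,sy]
    n=np.array([-26.25,58])/63.7
    r.append([[n@(e-[285,300.75])*3,0]])
    m=proj(d,place(*t,blk(th,[[L+dl,.022,h]])))+[sx,sy]-[[272.5,314.8]];r.append(m)
    r.append([[sx/2,sy/2]])
    return np.vstack(r) if full else np.vstack(r).ravel()
for h0 in (None,0):
    f=res if h0 is None else (lambda v:res([v[0],v[1],0,*v[3:]]))
    r=least_squares(f,[.44,.09,0,.01,0,0]);print(r.x.round(4));v=r.x.copy()
    if h0==0:v[2]=0
    print(res(v,True).round(1).tolist());print("mouth tester",blk(v[0],[[v[1]+v[3],0,v[2]]]),"scene",proj(s,place(*t,blk(v[0],[[v[1]+v[3],0,v[2]]]))))
E
```

```text
[ 2.5960e-01  9.7200e-02  1.8200e-02  9.2000e-03  6.0010e+00 -1.0192e+01]
[[-1.1, 3.0], [-1.2, 1.6], [-1.6, -5.6], [-3.6, 4.2], [6.1, -9.8], [4.0, 0.0], [0.9, -2.7], [3.0, -5.1]]
mouth tester [[ 0.02818299 -0.05        0.10694456]] scene [[351.87281138 185.4564311 ]]
[ 3.880000e-01  9.700000e-02  3.022669e+02  8.700000e-03  7.263900e+00
 -1.549830e+01]
[[3.5, 1.2], [1.7, -0.2], [0.4, -1.0], [-1.0, 2.4], [5.7, -12.9], [7.3, 0.0], [2.5, -5.5], [3.6, -7.7]]
mouth tester [[ 0.02791536 -0.05        0.10201876]] scene [[351.67847431 187.1464121 ]]
```

```bash
python3 - <<'E'
from h import *
import pickle,cv2
c,o=pickle.load(open("c3.pkl","rb"));s=get_calibration("scene");d=get_calibration("side")
t=[.53336,.19813,.19016]
def blk(th,P):
    P=np.atleast_2d(P);q=np.c_[P[:,0]*np.cos(th)-P[:,2]*np.sin(th),P[:,1],P[:,0]*np.sin(th)+P[:,2]*np.cos(th)]
    return q+[-.07,-.05,.062]
def res(v,full=False):
    th,L,h,sx,sy=v;r=[]
    A=place(*t,blk(th,[[L,-.023,h+.02],[L,.023,h+.02],[L,.023,h-.02]]))
    r.append(proj(c,A)-[[132.3,73.3],[202.3,74.7],[220,103]])
    r.append(proj(d,A[[0,2]])+[sx,sy]-[[285,300.75],[270,333.25]])
    e=proj(d,place(*t,blk(th,[[L-.06,-.023,h+.02]])))[0]+[sx,sy]
    n=np.array([-26.25,58])/63.7
    r.append([[n@(e-[285,300.75])*3,0]]);r.append([[sx/2,sy/2]])
    return np.vstack(r) if full else np.vstack(r).ravel()
r=least_squares(res,[.44,.09,0,0,0]);v=r.x;print(v.round(4),res(v,True).round(1).tolist())
def draw(v,dl=.01):
    th,L,h=v[:3];out=[]
    for n,f,u,k in(("w3",c,(180,90),3),("scene3",s,(345,190),5),("side3",d,(300,325),4)):
        im=cv2.imread(f"pics/{n}.png");w,hh=400//k,300//k;x,y=int(u[0]-w/2),int(u[1]-hh/2)
        q=cv2.convertScaleAbs(cv2.resize(im[y:y+hh,x:x+w],(400,300),interpolation=cv2.INTER_CUBIC),alpha=1.5)
        for X,a,b,col in((L,.023,.02,(0,0,255)),(L+dl,.022,.01,(255,0,255)),(L-.08,.023,.02,(0,0,255))):
            P=proj(f,place(*t,blk(th,[[X,-a,h-b],[X,a,h-b],[X,a,h+b],[X,-a,h+b]])))
            cv2.polylines(q,[np.int32((P-[x,y])*k+k/2)],True,col)
        out.append(q)
    cv2.imwrite("pics/fit.png",np.vstack([np.hstack(out[:2]),np.hstack([out[2],out[2]*0])]))
draw(v)
E
```

```text
[4.1380e-01 9.9200e-02 1.0000e-03 1.6184e+00 4.2880e-01] [[0.6, 0.6], [-0.1, -0.8], [-0.9, 0.1], [0.1, -0.7], [-0.7, 0.9], [-0.1, 0.0], [0.8, 0.2]]
```

View pics/fit.png

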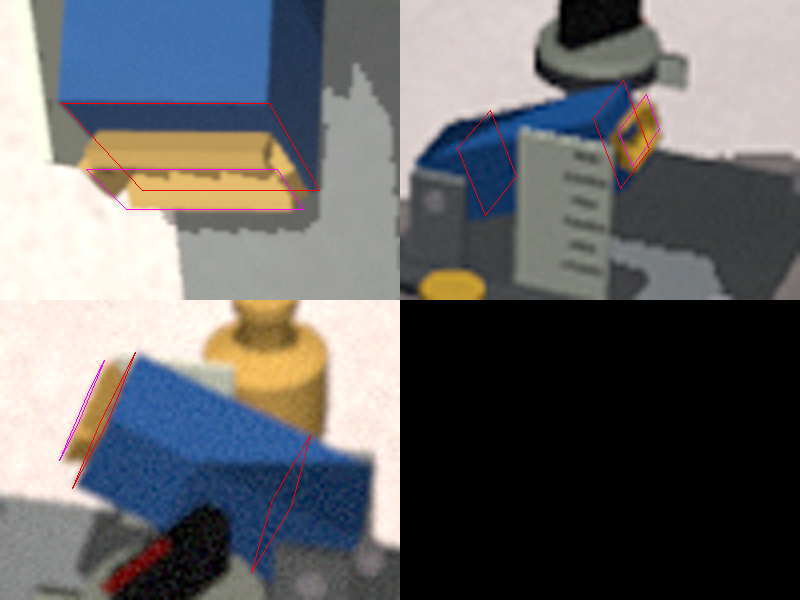

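The overlay matches the block and brass lips in all three views: slope 0.414, slot axis through the hinge, mouth about 109 mm from the hinge. Next I'll check how the blade sits in the gripper and plan the pre-insertion pose.

```bash
cat >> h.py <<'E'
T=[.53336,.19813,.19016];TH=.414
Rz=R.from_euler("z",T[2])
xs=Rz.apply([np.cos(TH),0,np.sin(TH)]);zs=Rz.apply([-np.sin(TH),0,np.cos(TH)]);ys=np.cross(zs,xs)
M=place(*T,[-.07,-.05,.062])+.1093*xs+.0005*zs
RS=tool(-xs,-zs)
def tcp_for(s,rel): # blade origin s ahead of the mouth along xs ; rel = blade origin in tool frame
    return M+s*xs-RS.apply(rel)
E
python3 - <<'E'
from h import *
import pickle
c=pickle.load(open("c2.pkl","rb"));o=status.get_obs()
c3,o3=pickle.load(open("c3.pkl","rb"))
R0=R.from_rotvec(o3["orientation"]);p0=o3["tcp_pos"]
# wrist camera constant in tool frame -> pose of tool in c2
X=np.linalg.inv(np.block([[R0.as_matrix(),p0[:,None]],[np.zeros((1,3)),1]]))@c3["pose"]
ct=dict(c3,pose=X)
print(X.round(4).tolist())
def f(v):
    rx,ry,pi,ya=v
    P=R.from_euler("yz",[pi,ya]).apply([[.1,-.012,-.002],[.1,.012,-.002],[.04,-.012,-.012],[.04,.012,-.012]])+[rx,ry,.0006]
    return (proj(ct,P)-[[280,50],[357,50],[286,234],[352,234]]).ravel()
r=least_squares(f,[0,0,0,0]);print(r.x.round(4),r.fun.round(1))
print("M",M,"tip at blade frame; pre",tcp_for(.2,[.0017,0,.0006]),move(tcp_for(.2,[.0017,0,.0006]),RS))
E
```

```text
[[-0.0006, -0.95, -0.3124, 0.0797], [1.0, -0.0004, -0.0008, -0.0008], [0.0006, -0.3124, 0.95, -0.1263], [0.0, 0.0, 0.0, 1.0]]
[ 0.0032 -0.0005 -0.044  -0.0021] [ 2.  -0.2 -1.9 -0.4 -1.6  0.4  1.6  0.3]
M [0.57213755 0.15467628 0.10642637] tip at blade frame; pre [0.75323204 0.18953439 0.18811448] [-0.449, -0.5056, 0.3171, 0.0001, -0.1316, 0.0002]
```

```bash
python3 - <<'E'
from h import *
import pickle,cv2
im=cv2.imread("pics/w3.png").astype(int)
b,g,r=im[...,0],im[...,1],im[...,2]
red=(r>1.8*g)&(r>1.8*b)&(r>60);gr=(g>1.5*r)&(g>1.5*b)&(g>40)
n,l,st,ct=cv2.connectedComponentsWithStats(red.astype(np.uint8));print([s.tolist() for s in st[1:] if s[4]>20])
reg=np.zeros_like(gr);reg[:,260:380]=1;gr&=reg
ys_=np.where(gr.any(1))[0];print(ys_.min(),ys_.max())
for y in list(range(ys_.min()-2,ys_.min()+8))+[250,260,270,290]:
    x=np.where(gr[y])[0];print(y,(x.min(),x.max()) if len(x) else None,end="; ")
print()
for y in (20,40,62,100,140): print(y,[int(v) for v in g[y,270:300]],[int(v) for v in g[y,340:365]])
E
```

```text
[[358, 16, 9, 11, 59], [357, 32, 5, 6, 23], [279, 45, 77, 11, 711]]
235 426
233 None; 234 None; 235 (np.int64(301), np.int64(301)); 236 None; 237 None; 238 None; 239 (np.int64(316), np.int64(316)); 240 (np.int64(292), np.int64(324)); 241 (np.int64(292), np.int64(332)); 242 (np.int64(291), np.int64(338)); 250 (np.int64(287), np.int64(341)); 260 (np.int64(287), np.int64(339)); 270 (np.int64(290), np.int64(340)); 290 (np.int64(289), np.int64(347)); 
20 [95, 111, 113, 113, 113, 113, 113, 114, 123, 138, 143, 141, 139, 138, 138, 138, 138, 140, 141, 141, 141, 141, 142, 142, 143, 144, 144, 145, 144, 146] [96, 95, 95, 94, 93, 94, 93, 93, 94, 94, 96, 95, 96, 96, 95, 95, 83, 63, 51, 48, 49, 48, 48, 51, 55]
40 [68, 68, 68, 66, 53, 46, 50, 64, 89, 122, 140, 142, 141, 138, 138, 138, 138, 139, 139, 140, 140, 141, 141, 142, 142, 143, 144, 145, 143, 145] [94, 94, 94, 93, 93, 94, 92, 93, 94, 93, 94, 95, 96, 96, 95, 96, 106, 112, 100, 80, 61, 58, 78, 131, 157]
62 [66, 67, 69, 67, 67, 69, 68, 68, 71, 85, 125, 142, 142, 140, 137, 137, 137, 137, 138, 140, 139, 140, 140, 141, 141, 142, 142, 143, 144, 144] [95, 94, 93, 92, 93, 93, 93, 93, 94, 94, 95, 95, 95, 94, 94, 87, 79, 74, 77, 80, 95, 112, 145, 164, 166]
100 [67, 67, 69, 67, 68, 67, 67, 67, 66, 67, 76, 120, 141, 141, 137, 136, 136, 136, 136, 136, 137, 138, 138, 138, 138, 140, 141, 141, 142, 142] [92, 89, 91, 89, 90, 90, 91, 91, 91, 92, 92, 93, 93, 91, 85, 76, 73, 74, 71, 72, 88, 104, 108, 107, 108]
140 [64, 64, 64, 66, 65, 65, 65, 66, 67, 65, 65, 69, 90, 120, 133, 133, 131, 131, 130, 130, 110, 88, 85, 85, 86, 85, 86, 86, 87, 87] [88, 86, 87, 87, 87, 88, 87, 87, 88, 88, 90, 88, 87, 79, 73, 71, 70, 70, 82, 99, 106, 107, 107, 106, 106]
```

Emit:
servo_tool(deltas=[-0.449, -0.506, 0.1, 0, 0, 0, -0.449, -0.506, 0.1, 0, 0, 0, -0.449, -0.506, 0.317, 0, -0.132, 0, -0.449, -0.506, 0.317, 0, -0.132, 0, -0.449, -0.506, 0.317, 0, -0.132, 0, -0.449, -0.506, 0.317, 0, -0.132, 0, -0.449, -0.506, 0.317, 0, -0.132, 0, -0.449, -0.506, 0.317, 0, -0.132, 0, -0.449, -0.506, 0.317, 0, -0.132, 0])

```text
t: 6.23
tcp_pos: [0.7535, 0.1903, 0.1889]
orientation: [-0.261, 2.715, 0.055]
force: [1.0, -0.2, -0.8]
width: 0.023
grip_force: 59.9
```

```bash
python3 - <<'E'
from h import *
from bench import camera
import cv2,pickle
rel=[.0018,-.0005,-.0003]
print(move(tcp_for(.2,rel),RS),move(tcp_for(.15,rel),RS),status.get_obs()["tcp_pos"],status.get_obs()["force"])
c=get_calibration("wrist");w=camera("wrist");s=camera("scene");d=camera("side")
pickle.dump((c,status.get_obs()),open("c4.pkl","wb"));cv2.imwrite("pics/w4.png",w);cv2.imwrite("pics/scene4.png",s);cv2.imwrite("pics/side4.png",d)
cv2.imwrite("pics/c4.png",cv2.convertScaleAbs(np.vstack([np.hstack([cv2.resize(w,(400,300)),cv2.resize(w[0:120,240:400],(400,300))]),np.hstack([cv2.resize(s[130:250,300:460],(400,300)),cv2.resize(d[230:350,150:310],(400,300))])]),alpha=1.4))
E
```

```text
[0.003, -0.0009, 0.0073, 0.0001, 0.0004, 0.0005] [0.253, -0.0005, 0.0071, 0.0001, 0.0004, 0.0005] [0.75350993 0.19028005 0.18891923] [ 1.03859371 -0.18375562 -0.75264648]
```

View pics/c4.png

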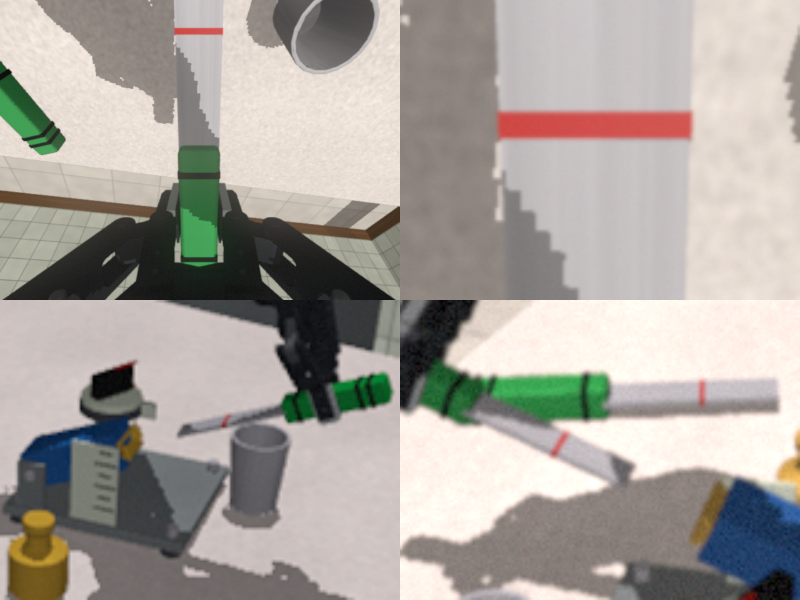

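The crops show the tip just outside and lined up with the mouth: scene tip ~(372,183), side tip edge ~(243,301), red line clear at wrist row ~50. I'll check this numerically against the model.

```bash
python3 - <<'E'
from h import *
import cv2
s=get_calibration("scene");d=get_calibration("side")
o=status.get_obs();Rt=R.from_rotvec(o["orientation"])
for n,c in(("scene4",s),("side4",d)):
    for nm,P in dict(tip=[.15,0,0],tipL=[.15,-.012,0],tipR=[.15,.012,0],line=[.1,0,-.002]).items():
        print(n,nm,proj(c,o["tcp_pos"]+Rt.apply(np.array(P)+[.0018,-.0005,-.0003])).round(1))
    im=cv2.imread(f"pics/{n}.png").astype(int);b,g,r=im[...,0],im[...,1],im[...,2]
    m=((r>1.5*g)&(r>1.5*b)&(r>60)).astype(np.uint8)
    _,_,st,ce=cv2.connectedComponentsWithStats(m)
    print([(q.round(1).tolist(),int(t[4])) for q,t in zip(ce,st) if 4<t[4]<60])
E
```

```text
scene4 tip [[371.1 181.4]]
scene4 tipL [[369.7 183.5]]
scene4 tipR [[372.5 179.3]]
scene4 line [[389.4 176.7]]
[([194.9, 75.9], 8), ([191.9, 91.5], 13), ([389.7, 178.0], 6), ([548.4, 197.9], 7), ([601.4, 211.6], 5), ([345.0, 285.0], 22), ([217.1, 321.0], 14), ([309.3, 384.5], 40)]
side4 tip [[240.8 300.4]]
side4 tipL [[243.1 296.1]]
side4 tipR [[238.6 304.7]]
side4 line [[213.2 286.3]]
[([211.0, 191.3], 36), ([218.2, 187.6], 21), ([235.8, 197.2], 17), ([145.2, 199.8], 6), ([135.2, 209.9], 36), ([144.7, 207.8], 17), ([287.6, 211.4], 5), ([126.8, 219.9], 19), ([101.8, 225.8], 11), ([92.8, 233.2], 11), ([87.6, 234.7], 12), ([81.0, 239.6], 11), ([372.6, 244.4], 48), ([81.1, 248.5], 22), ([86.8, 245.2], 6), ([75.3, 252.3], 7), ([58.9, 261.2], 35), ([71.8, 254.0], 5), ([66.7, 258.3], 18), ([54.4, 262.6], 7), ([270.5, 267.0], 18), ([46.6, 270.0], 14), ([51.3, 269.5], 6), ([39.9, 273.8], 19), ([21.3, 276.9], 21), ([28.9, 282.1], 38), ([40.2, 278.0], 5), ([10.0, 287.6], 59), ([21.7, 286.1], 15), ([213.5, 286.9], 19), ([4.9, 295.5], 39), ([0.6, 302.0], 5), ([283.1, 353.4], 56), ([278.5, 372.5], 10)]
```

Emit:
servo_tool(deltas=[0.1, 0, 0.006, 0, 0, 0, 0.2, 0, 0.006, 0, 0, 0, 0.25, 0, 0.006, 0, 0, 0, 0.25, 0, 0.006, 0, 0, 0, 0.25, 0, 0.006, 0, 0, 0])

```text
t: 6.8
tcp_pos: [0.7098, 0.1826, 0.1671]
orientation: [-0.262, 2.715, 0.055]
force: [0.4, 0.3, -1.0]
width: 0.0228
grip_force: 59.9
```

Emit:
servo_tool(deltas=[0.025, 0, 0, 0, 0, 0, 0.05, 0, 0, 0, 0, 0, 0.05, 0, 0, 0, 0, 0, 0.05, 0, 0, 0, 0, 0])

```text
t: 7.13
tcp_pos: [0.6999, 0.1803, 0.1624]
orientation: [-0.261, 2.716, 0.055]
force: [-2.7, 1.1, 0.7]
width: 0.023
grip_force: 60.3
```

```bash
python3 - <<'E'
from h import *
rel=[.0018,-.0005,-.0003];o=status.get_obs()
Rt=R.from_rotvec(o["orientation"]);d=o["tcp_pos"]+Rt.apply(rel)-M
print("s",d@xs,"y",d@ys,"z",d@zs,"force slot axes",[round(float(o["force"]@v),1) for v in(xs,ys,zs)],"ang",(RS.inv()*Rt).as_rotvec().round(4))
E
```

```text
s 0.1400334624759163 y 0.000552533072809824 z -0.0008988479110644281 force slot axes [-1.9, 1.6, 1.6] ang [-0.0007 -0.0007 -0.0015]
```

Emit:
servo_tool(deltas=[0.025, 0, 0, 0, 0, 0, 0.05, 0, 0, 0, 0, 0, 0.05, 0, 0, 0, 0, 0, 0.05, 0, 0, 0, 0, 0])

```text
t: 7.47
tcp_pos: [0.6902, 0.1782, 0.1578]
orientation: [-0.261, 2.717, 0.054]
force: [-2.6, 0.2, 0.9]
width: 0.0232
grip_force: 60.4
```

```bash
cat > st.py <<'E'
from h import *
rel=[.0018,-.0005,-.0003];o=status.get_obs()
Rt=R.from_rotvec(o["orientation"]);d=o["tcp_pos"]+Rt.apply(rel)-M
print("s",d@xs,"y",d@ys,"z",d@zs,"F",[round(float(o["force"]@v),1) for v in(xs,ys,zs)],"Tq",[round(float(o["wrist_torque"]@v),2) for v in(xs,ys,zs)],"ang",(RS.inv()*Rt).as_rotvec().round(4),o["t"])
E
python3 st.py
```

```text
s 0.12908313845360894 y 0.00026364574623887377 z -0.00106597860732607 F [-1.9, 0.7, 1.8] Tq [0.27, 2.52, -0.07] ang [-0.0003  0.0003 -0.0016] 7.4667
```

Emit:
servo_tool(deltas=[0.025, 0, 0, 0, 0, 0, 0.05, 0, 0, 0, 0, 0, 0.075, 0, 0, 0, 0, 0, 0.08, 0, 0, 0, 0, 0, 0.08, 0, 0, 0, 0, 0, 0.08, 0, 0, 0, 0, 0])

```text
t: 7.97
tcp_pos: [0.6759, 0.1754, 0.1513]
orientation: [-0.261, 2.717, 0.054]
force: [-2.8, -0.1, 2.0]
width: 0.0231
grip_force: 60.6
```

```bash
python3 st.py; python3 - <<'E'
from h import *
from bench import camera
import cv2,pickle
c=get_calibration("wrist");im=camera("wrist");o=status.get_obs()
cv2.imwrite("pics/w5.png",im);pickle.dump((c,o),open("c5.pkl","wb"))
cv2.imwrite("pics/scene5.png",camera("scene"));cv2.imwrite("pics/side5.png",camera("side"))
x=im.astype(int);b,g,r=x[...,0],x[...,1],x[...,2]
for n,m in(("red",(r>1.7*g)&(r>1.7*b)&(r>50)),("brass",(r>1.6*b)&(g>1.25*b)&(r>g)&(r<1.7*g)&(r>40)),("blue",(b>1.7*r)&(b>1.3*g)&(b>40))):
    _,_,st,ce=cv2.connectedComponentsWithStats(m.astype(np.uint8));print(n,[s.tolist() for s in st[1:] if s[4]>60])
print("mouth px",proj(c,[M+10e-3*zs+y*ys for y in(-.022,.022)]).round(1).tolist(),proj(c,M-10e-3*zs).round(1))
E
```

```text
s 0.1131480810760209 y 0.00021285340680304724 z -0.0011897680493239183 F [-1.7, 0.4, 3.0] Tq [0.35, 2.67, -0.16] ang [-0.0002  0.0005 -0.0015] 7.9667
red [[279, 44, 78, 11, 858]]
brass [[256, 0, 22, 13, 262], [359, 0, 21, 13, 264], [383, 0, 15, 8, 70], [0, 322, 191, 35, 2817], [215, 346, 24, 10, 142], [484, 373, 126, 25, 1518]]
blue []
mouth px [[240.3, -9.6], [398.5, -9.4]] [[319.2  12.4]]
```

Both estimates agree that 13.0 mm remains: the red line is at wrist row 49.5, and the lip's outer edge is at row 13 against 12.4 predicted.

Emit:
servo_tool(deltas=[0.025, 0, 0, 0, 0, 0, 0.05, 0, 0, 0, 0, 0, 0.065, 0, 0, 0, 0, 0, 0.065, 0, 0, 0, 0, 0, 0.065, 0, 0, 0, 0, 0, 0.065, 0, 0, 0, 0, 0])

```text
t: 8.62
tcp_pos: [0.6645, 0.1733, 0.1462]
orientation: [-0.261, 2.716, 0.055]
force: [-3.6, 0.6, 4.4]
width: 0.0233
grip_force: 60.7
```

```bash
python3 st.py; python3 - <<'E'
from h import *
from bench import camera
import cv2,pickle
c=get_calibration("wrist");im=camera("wrist");o=status.get_obs()
cv2.imwrite("pics/w6.png",im);pickle.dump((c,o),open("c6.pkl","wb"))
cv2.imwrite("pics/scene6.png",camera("scene"));cv2.imwrite("pics/side6.png",camera("side"))
x=im.astype(int);b,g,r=x[...,0],x[...,1],x[...,2]
br=(r>1.6*b)&(g>1.25*b)&(r>g)&(r<1.7*g)&(r>40)
for n,m in(("red",(r>1.7*g)&(r>1.7*b)&(r>50)),("brass",br),("blue",(b>1.7*r)&(b>1.3*g)&(b>40))):
    _,_,st,ce=cv2.connectedComponentsWithStats(m.astype(np.uint8));print(n,[s.tolist() for s in st[1:] if s[4]>60])
for col in range(230,410,8):
    q=np.where(br[:120,col])[0];print(col,(q.min(),q.max()) if len(q) else None,end=" ")
print("\nmouth px",proj(c,[M+z*zs+y*ys for y in(-.022,.022) for z in(.01,0,-.01)]).round(1).tolist())
E
```

```text
s 0.1004719266681409 y 0.0003646498774969841 z -0.00114718972181938 F [-1.4, 1.2, 5.4] Tq [0.59, 2.59, -0.23] ang [-0.0005 -0.     -0.0014] 8.6167
red [[279, 44, 79, 11, 865]]
brass [[233, 3, 170, 53, 6593], [0, 331, 160, 26, 1508], [497, 381, 104, 18, 805]]
blue [[236, 0, 95, 11, 261], [341, 0, 60, 12, 213]]
230 None 238 (np.int64(25), np.int64(41)) 246 (np.int64(8), np.int64(48)) 254 (np.int64(3), np.int64(44)) 262 (np.int64(3), np.int64(54)) 270 (np.int64(4), np.int64(54)) 278 (np.int64(4), np.int64(54)) 286 (np.int64(4), np.int64(40)) 294 (np.int64(4), np.int64(40)) 302 (np.int64(4), np.int64(41)) 310 (np.int64(4), np.int64(41)) 318 (np.int64(4), np.int64(41)) 326 (np.int64(4), np.int64(41)) 334 (np.int64(4), np.int64(41)) 342 (np.int64(5), np.int64(41)) 350 (np.int64(5), np.int64(41)) 358 (np.int64(5), np.int64(55)) 366 (np.int64(5), np.int64(55)) 374 (np.int64(5), np.int64(55)) 382 (np.int64(5), np.int64(48)) 390 (np.int64(14), np.int64(48)) 398 (np.int64(29), np.int64(41)) 406 None 
mouth px [[242.7, 41.7], [249.1, 48.8], [254.6, 54.8], [394.8, 41.8], [388.2, 48.9], [382.7, 54.9]]
```

Emit:
servo_tool(deltas=[0.003, 0, -0.002, 0, 0, 0, 0.003, 0, -0.003, 0, 0, 0, 0.003, 0, -0.003, 0, 0, 0, 0.003, 0, -0.003, 0, 0, 0])

```text
t: 9.1
tcp_pos: [0.6642, 0.1734, 0.1467]
orientation: [-0.262, 2.716, 0.055]
force: [0.1, 0.5, 2.0]
width: 0.0229
grip_force: 60.3
```

```bash
python3 st.py; python3 - <<'E'
from h import *
from bench import camera
import cv2
c=get_calibration("wrist");im=camera("wrist")
cv2.imwrite("pics/w7.png",im)
x=im.astype(int);b,g,r=x[...,0],x[...,1],x[...,2]
br=(r>1.6*b)&(g>1.25*b)&(r>g)&(r<1.7*g)&(r>40);rd=(r>1.7*g)&(r>1.7*b)&(r>50)
for col in (266,274,290,318,345,362,372):
    q=np.where(br[:120,col])[0];p=np.where(rd[:120,col])[0];print(col,(q.min(),q.max()),(p.min(),p.max()) if len(p) else None)
for z in(.01,.002,.001,0,-.01): print(z,proj(c,M+z*zs)[0].round(2))
print(proj(c,M+.001*xs)[0]-proj(c,M)[0])
E
```

```text
s 0.10045763480052076 y 0.0004413048019843005 z -0.0005951727619555532 F [1.0, 0.4, 1.7] Tq [-0.0, 1.35, 0.04] ang [-0.0008 -0.0007 -0.0017] 9.1
266 (np.int64(4), np.int64(54)) None
274 (np.int64(4), np.int64(54)) None
290 (np.int64(5), np.int64(41)) (np.int64(44), np.int64(54))
318 (np.int64(5), np.int64(41)) (np.int64(44), np.int64(54))
345 (np.int64(5), np.int64(42)) (np.int64(44), np.int64(54))
362 (np.int64(6), np.int64(55)) None
372 (np.int64(6), np.int64(56)) None
0.01 [318.6   42.19]
0.002 [318.56  47.9 ]
0.001 [318.55  48.56]
0 [318.55  49.2 ]
-0.01 [318.5   55.11]
[-0.00552691  3.51707801]
```

Emit:
servo_tool(deltas=[0.003, 0, 0, 0, 0, 0, 0.003, 0, 0, 0, 0, 0, 0.003, 0, 0, 0, 0, 0])

```text
t: 9.4
tcp_pos: [0.6636, 0.1733, 0.1465]
orientation: [-0.262, 2.716, 0.055]
force: [0.8, -0.7, 0.8]
width: 0.0231
grip_force: 60.2
```

Emit:
servo_tool(deltas=[0, 0, 0, 0, 0, 0, 0, 0, 0, 0, 0, 0, 0, 0, 0, 0, 0, 0, 0, 0, 0, 0, 0, 0, 0, 0, 0, 0, 0, 0], claw=55)

```text
t: 9.82
tcp_pos: [0.6636, 0.1733, 0.1465]
orientation: [-0.261, 2.716, 0.055]
force: [-0.1, 0.5, -0.1]
width: 0.055
grip_force: 0.0
```

```bash
python3 st.py; python3 - <<'E'
from h import *
from bench import camera
import cv2
c=get_calibration("wrist");im=camera("wrist")
cv2.imwrite("pics/w8.png",im)
x=im.astype(int);b,g,r=x[...,0],x[...,1],x[...,2]
br=(r>1.6*b)&(g>1.25*b)&(r>g)&(r<1.7*g)&(r>40);rd=(r>1.7*g)&(r>1.7*b)&(r>50)
for col in (266,290,318,345,372):
    q=np.where(br[:120,col])[0];p=np.where(rd[:120,col])[0];print(col,(q.min(),q.max()),(p.min(),p.max()) if len(p) else None)
for z in(.01,.002,-.01): print(z,proj(c,M+z*zs)[0].round(2))
E
```

```text
s 0.09973666468436844 y 0.00046684650048879015 z -0.0004986035202957418 F [-0.1, 0.6, -0.1] Tq [-0.01, 1.27, -0.02] ang [-0.0007 -0.0006 -0.0017] 9.8167
266 (np.int64(7), np.int64(57)) None
290 (np.int64(7), np.int64(44)) (np.int64(45), np.int64(49))
318 (np.int64(8), np.int64(45)) (np.int64(46), np.int64(49))
345 (np.int64(8), np.int64(45)) (np.int64(46), np.int64(49))
372 (np.int64(9), np.int64(58)) None
0.01 [318.47  45.  ]
0.002 [318.43  50.49]
-0.01 [318.39  57.45]
```

```bash
python3 - <<'E'
import cv2,numpy as np
for n in("w7","w8"):
    x=cv2.imread(f"pics/{n}.png").astype(int);b,g,r=x[...,0],x[...,1],x[...,2]
    print(n)
    print("col318 r-g",(r-g)[30:62,318].tolist());print("g-r",(g-r)[220:250,318].tolist())
    print("rows 300-480 g-r",[(y,int((g-r)[y,318])) for y in range(395,436,2)])
    for y in(64,100,140,180):
        q=np.abs(np.diff(cv2.GaussianBlur(g[y].astype(np.float32)[None],(5,1),0)[0]));L=260+q[260:300].argmax();Rr=335+q[335:380].argmax();print(y,L,Rr,Rr-L)
    m=((g>1.4*r)&(g>1.4*b)&(g>30));m[:,:260]=0;m[:,380:]=0
    for y in (245,255,300,330): w=np.where(m[y])[0];print("green",y,w.min(),w.max())
E
```

```text
w7
col318 r-g [25, 24, 25, 25, 24, 25, 25, 24, 25, 25, 25, 24, 18, 29, 72, 100, 105, 105, 105, 104, 104, 104, 104, 101, 76, 20, 4, 4, 3, 4, 4, 4]
g-r [-3, -3, -3, -3, -4, -3, -3, -4, -4, -3, -2, -1, 3, 14, 20, 20, 20, 20, 20, 22, 24, 27, 30, 31, 31, 32, 32, 33, 32, 34]
rows 300-480 g-r [(395, 71), (397, 71), (399, 71), (401, 72), (403, 71), (405, 71), (407, 71), (409, 72), (411, 43), (413, 9), (415, 8), (417, 8), (419, 61), (421, 72), (423, 72), (425, 69), (427, 15), (429, 9), (431, 11), (433, 9), (435, 8)]
64 279 355 76
100 280 355 75
140 282 353 71
180 283 352 69
green 245 287 348
green 255 287 349
green 300 287 349
green 330 288 348
w8
col318 r-g [25, 25, 25, 26, 25, 25, 25, 24, 25, 25, 25, 25, 25, 24, 28, 55, 90, 103, 105, 98, 53, 12, 4, 3, 4, 4, 4, 4, 3, 4, 4, 4]
g-r [-3, -3, -3, -3, -3, -4, -2, 10, 20, 21, 21, 21, 21, 20, 22, 25, 27, 30, 32, 31, 31, 31, 33, 32, 32, 32, 32, 32, 32, 32]
rows 300-480 g-r [(395, 67), (397, 68), (399, 42), (401, 9), (403, 8), (405, 9), (407, 60), (409, 70), (411, 69), (413, 70), (415, 70), (417, 40), (419, 6), (421, 7), (423, 15), (425, 64), (427, 12), (429, 8), (431, 7), (433, 7), (435, 6)]
64 280 356 76
100 281 354 73
140 283 353 70
180 284 352 68
green 245 288 346
green 255 288 348
green 300 289 347
green 330 290 346
```

```bash
python3 - <<'E'
import cv2,numpy as np
from bench import camera
w=cv2.imread("pics/w8.png");w7=cv2.imread("pics/w7.png");s=camera("scene");d=camera("side")
cv2.imwrite("pics/scene9.png",s);cv2.imwrite("pics/side9.png",d)
f=lambda im,y,x,h,k:cv2.resize(im[y:y+h,x:x+h*4//3],(400,300),interpolation=cv2.INTER_CUBIC)
cv2.imwrite("pics/c9.png",cv2.convertScaleAbs(np.vstack([np.hstack([f(w7,0,215,150,0),f(w,0,215,150,0)]),np.hstack([f(s,140,310,75,0),f(d,260,200,75,0)])]),alpha=1.4))
E
```

```text
(no output)
```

View pics/c9.png

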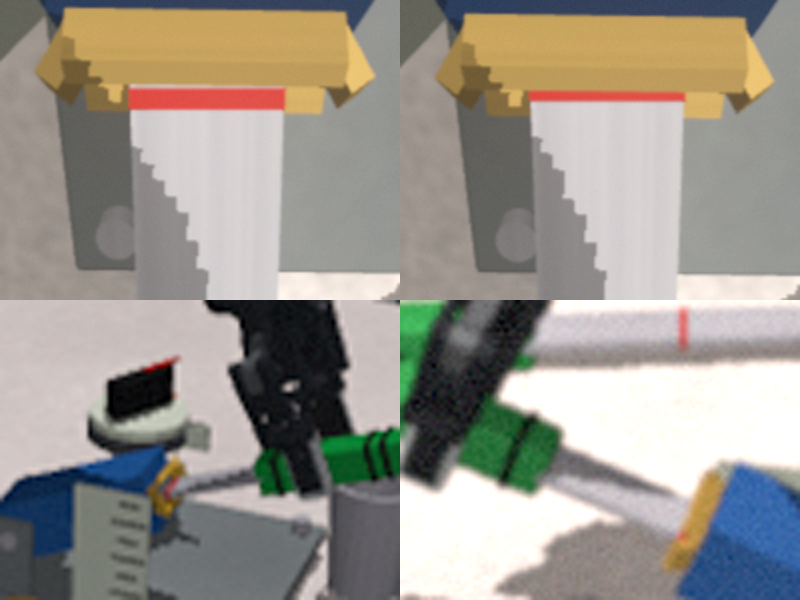

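The last picture shows that on release the blade slid about 1.5–2 mm too deep. Only the outer 4 px of the red line show below the upper lip edge (w8 rows 45–50). I'll regrip and pull it out a little.

Emit:
servo_tool(deltas=[0, 0, 0, 0, 0, 0, 0, 0, 0, 0, 0, 0, 0, 0, 0, 0, 0, 0, 0, 0, 0, 0, 0, 0, 0, 0, 0, 0, 0, 0, 0, 0, 0, 0, 0, 0], claw=0)

```text
t: 10.47
tcp_pos: [0.6636, 0.1733, 0.1466]
orientation: [-0.261, 2.716, 0.055]
force: [-1.2, 0.0, 1.2]
width: 0.0227
grip_force: 61.4
```

```bash
cat > m.py <<'E'
from h import *
from bench import camera
import cv2
c=get_calibration("wrist");x=camera("wrist").astype(float)
v=(x[...,2]-x[...,1])[:110,300:336].mean(1)
k=np.where(v>55)[0];lo=k.max();e=lo+(v[lo]-55)/(v[lo]-v[lo+1])+.5
b,g,r=x[...,0],x[...,1],x[...,2]
br=(r>1.6*b)&(g>1.25*b)&(r>g)&(r<1.7*g)&(r>40)
low=[np.where(br[:120,q])[0].max() for q in(266,372)]
f=(g-r)[215:250,300:336].mean(1);ff=215+np.where(f>8)[0].min()
a=proj(c,M+.0005*zs)[0,1]
print("red",k.min(),"outer edge",round(e,2),"centre",round(e-5.2,2),"plane row",a.round(2),"too deep mm",((a-(e-5.2))/3.45).round(2),"brass low",low,"pred",proj(c,M-.01*zs)[0,1].round(1),"front",ff)
E
python3 st.py;python3 m.py
```

```text
s 0.09977412373980099 y 0.0004629172804495397 z -0.0004166061466937981 F [-0.6, 0.2, 1.6] Tq [0.08, 1.54, -0.02] ang [-0.0007 -0.0007 -0.0017] 10.4667
red 45 outer edge 50.47 centre 45.27 plane row 51.39 too deep mm 1.77 brass low [np.int64(57), np.int64(58)] pred 57.4 front 227
```

Emit:
servo_tool(deltas=[-0.005, 0, 0, 0, 0, 0, -0.01, 0, 0, 0, 0, 0, -0.01, 0, 0, 0, 0, 0, -0.01, 0, 0, 0, 0, 0])

```text
t: 10.85
tcp_pos: [0.6639, 0.173, 0.1461]
orientation: [-0.261, 2.719, 0.053]
force: [-7.3, 1.3, 1.1]
width: 0.0225
grip_force: 62.1
```

```bash
python3 st.py;python3 m.py
```

```text
s 0.09984160286728236 y 0.00010024087735711142 z -0.0009757926522724646 F [-5.9, 2.7, 3.8] Tq [1.17, 3.91, -0.27] ang [ 0.0002  0.0022 -0.0013] 10.85
red 45 outer edge 50.21 centre 45.01 plane row 50.95 too deep mm 1.72 brass low [np.int64(56), np.int64(57)] pred 57.1 front 227
```

Emit:
servo_tool(deltas=[0, 0, 0, 0, 0, 0, 0, 0, 0, 0, 0, 0, 0, 0, 0, 0, 0, 0, 0, 0, 0, 0, 0, 0, 0, 0, 0, 0, 0, 0], claw=55)

```text
t: 11.32
tcp_pos: [0.6656, 0.1737, 0.1475]
orientation: [-0.261, 2.715, 0.055]
force: [-0.2, -0.4, 0.4]
width: 0.0548
grip_force: 0.0
```

```bash
python3 st.py;python3 m.py
```

```text
s 0.10204375265219635 y 0.0004655217652442996 z -0.0004375551943249804 F [-0.1, -0.3, 0.5] Tq [0.01, 1.28, 0.03] ang [-0.0008 -0.001  -0.0016] 11.3167
red 36 outer edge 42.25 centre 37.05 plane row 43.34 too deep mm 1.82 brass low [np.int64(49), np.int64(50)] pred 50.0 front 221
```

Emit:
servo_tool(deltas=[0, 0, 0, 0, 0, 0, 0, 0, 0, 0, 0, 0, 0, 0, 0, 0, 0, 0, 0, 0, 0, 0, 0, 0, 0, 0, 0, 0, 0, 0, 0, 0, 0, 0, 0, 0], claw=0)

```text
t: 11.87
tcp_pos: [0.6653, 0.1736, 0.1474]
orientation: [-0.262, 2.716, 0.055]
force: [-0.7, -0.0, 1.0]
width: 0.0229
grip_force: 61.5
```

Emit:
servo_tool(deltas=[-0.005, 0, 0, 0, 0, 0, -0.01, 0, 0, 0, 0, 0, -0.015, 0, 0, 0, 0, 0, -0.015, 0, 0, 0, 0, 0, -0.015, 0, 0, 0, 0, 0])

```text
t: 12.28
tcp_pos: [0.6659, 0.1731, 0.1468]
orientation: [-0.261, 2.72, 0.053]
force: [-11.5, 1.4, 1.3]
width: 0.023
grip_force: 62.3
```

```bash
python3 st.py;python3 m.py
```

```text
s 0.10192066073454485 y -8.49027430672115e-05 z -0.0011974749237024076 F [-9.6, 3.6, 5.6] Tq [1.48, 4.9, -0.29] ang [ 0.0007  0.0035 -0.0011] 12.2833
red 36 outer edge 42.9 centre 37.7 plane row 43.54 too deep mm 1.69 brass low [np.int64(50), np.int64(51)] pred 50.4 front 222
```

Emit:
servo_tool(deltas=[-0.005, 0, 0, 0, 0, 0, -0.01, 0, 0, 0, 0, 0, -0.01, 0, 0, 0, 0, 0, -0.01, 0, 0, 0, 0, 0])

```text
t: 12.67
tcp_pos: [0.6662, 0.1728, 0.1464]
orientation: [-0.26, 2.723, 0.051]
force: [-18.3, 3.5, 2.5]
width: 0.0229
grip_force: 62.8
```

```bash
python3 st.py;python3 m.py
```

```text
s 0.10200592845612408 y -0.00047952506511250183 z -0.0016302713015262178 F [-14.8, 6.9, 9.2] Tq [2.31, 7.05, -0.44] ang [ 0.0017  0.0062 -0.0005] 12.6667
red 36 outer edge 42.81 centre 37.61 plane row 43.18 too deep mm 1.62 brass low [np.int64(50), np.int64(50)] pred 50.2 front 222
```

Emit:
servo_tool(deltas=[0.012, 0.002, -0.004, 0, 0, 0, 0.012, 0.004, -0.008, 0, 0, 0, 0.012, 0.004, -0.01, 0, 0, 0, 0.012, 0.004, -0.01, 0, 0, 0])

```text
t: 13.05
tcp_pos: [0.6667, 0.1745, 0.1498]
orientation: [-0.261, 2.716, 0.055]
force: [-1.4, -0.3, -5.3]
width: 0.0227
grip_force: 60.8
```

```bash
python3 st.py;python3 m.py
```

```text
s 0.10407297894036423 y 0.0011315215896112896 z 0.0011721583173479038 F [-3.4, -0.1, -4.3] Tq [-0.04, 1.57, -0.0] ang [-0.0005  0.     -0.0016] 13.05
red 33 outer edge 43.83 centre 38.63 plane row 37.36 too deep mm -0.37 brass low [np.int64(44), np.int64(45)] pred 44.5 front 221
```

Emit:
servo_tool(deltas=[0, 0, 0.004, 0, 0, 0, 0, 0, 0.005, 0, 0, 0, 0, 0, 0.005, 0, 0, 0])

```text
t: 13.35
tcp_pos: [0.6675, 0.1749, 0.1495]
orientation: [-0.261, 2.715, 0.055]
force: [0.9, -1.1, -3.3]
width: 0.0229
grip_force: 60.9
```

```bash
python3 st.py;python3 m.py
```

```text
s 0.1047326547261736 y 0.0012916188943794566 z 0.0005281558025034516 F [-0.7, -1.3, -3.3] Tq [-0.05, 1.5, 0.01] ang [-0.0008 -0.0011 -0.0016] 13.35
red 33 outer edge 43.5 centre 38.3 plane row 34.44 too deep mm -1.12 brass low [np.int64(42), np.int64(42)] pred 41.9 front 222
```

Emit:
servo_tool(deltas=[0, 0, 0, 0, 0, 0, 0, 0, 0, 0, 0, 0, 0, 0, 0, 0, 0, 0, 0, 0, 0, 0, 0, 0, 0, 0, 0, 0, 0, 0], claw=55)

```text
t: 13.82
tcp_pos: [0.6673, 0.1749, 0.1497]
orientation: [-0.262, 2.715, 0.055]
force: [-0.2, -0.5, -0.1]
width: 0.0549
grip_force: 0.0
```

```bash
python3 st.py;python3 m.py
```

```text
s 0.1047121051506288 y 0.0013960861339172622 z 0.0007851111033159195 F [-0.3, -0.4, 0.0] Tq [-0.0, 1.28, 0.02] ang [-0.001  -0.0013 -0.0017] 13.8167
red 32 outer edge 42.89 centre 37.69 plane row 34.73 too deep mm -0.86 brass low [np.int64(42), np.int64(42)] pred 42.1 front 220
```

Released: the red line is fully visible and its centre is within about 0.9 mm of the lip plane. I'll retract square to the slot and go above the torsion head.

Emit:
servo_tool(deltas=[0, 0, -0.1, 0, 0, 0, 0, 0, -0.25, 0, 0, 0, 0, 0, -0.4, 0, 0, 0, 0, 0, -0.55, 0, 0, 0, 0, 0, -0.65, 0, 0, 0, 0, 0, -0.65, 0, 0, 0])

```text
t: 14.37
tcp_pos: [0.6163, 0.1657, 0.2741]
orientation: [-0.261, 2.709, 0.06]
force: [0.0, 0.4, 0.1]
width: 0.0552
grip_force: 0.0
```

```bash
python3 st.py; python3 - <<'E'
from h import *
a=T[2]+np.pi
print(move(place(*T,[-.03,.05,.26]),tool([np.cos(a),np.sin(a),0],[0,0,-1])))
E
```

```text
s 0.10731249906395825 y 0.0020045068551600848 z 0.13552080739152975 F [0.1, 0.4, 0.0] Tq [0.05, 1.21, 0.02] ang [-0.0038 -0.008  -0.0014] 14.3667
[0.5088, 0.4888, -0.1495, 0.0011, 0.1343, 0.0007]
```

Emit:
servo_tool(deltas=[0.51, 0.49, -0.15, 0, 0.134, 0, 0.51, 0.49, -0.15, 0, 0.134, 0, 0.51, 0.49, -0.15, 0, 0.134, 0, 0.51, 0.49, -0.15, 0, 0.134, 0, 0.51, 0.49, -0.15, 0, 0.134, 0, 0.51, 0.49, -0.15, 0, 0.134, 0, 0.51, 0.49, -0.15, 0, 0.134, 0])

```text
t: 14.95
tcp_pos: [0.4938, 0.2405, 0.2543]
orientation: [0.301, -3.122, 0.002]
force: [-0.7, 0.0, 0.5]
width: 0.0552
grip_force: 0.0
```

```bash
cat > hd.py <<'E'
from h import *
from bench import camera
import cv2,sys
c=get_calibration("wrist");im=camera("wrist");cv2.imwrite(sys.argv[1],im);x=im.astype(float);b,g,r=x[...,0],x[...,1],x[...,2]
def ray(u,z):
    q=c["pose"][:3,:3]@np.array([(u[0]-c["cx"])/c["fx"],(u[1]-c["cy"])/c["fy"],1]);o=c["pose"][:3,3];return o+q*(z-o[2])/q[2]
hp=proj(c,place(*T,[[-.03,.05,.132]]))[0];yy,xx=np.mgrid[:480,:640];near=np.hypot(xx-hp[0],yy-hp[1])<75
def loc(u,z): return (Rz.inv().apply(ray(u,z)-np.array([T[0],T[1],0]))*1e3).round(1)
_,_,st,ce=cv2.connectedComponentsWithStats((near&(r>1.8*g)&(r>1.8*b)&(r>50)).astype(np.uint8))
lab=cv2.connectedComponents((near&(r>1.8*g)&(r>1.8*b)&(r>50)).astype(np.uint8))[1]
print("head px",hp.round(1),"bodies",len(st)-1)
for i in range(1,len(st)):
    if st[i][4]<15: continue
    p=np.argwhere(lab==i)[:,::-1].astype(float)
    for z in(.132,.104):
        w=np.array([loc(q,z)[:2] for q in p]);m=w.mean(0);d=np.linalg.svd(w-m)[2][0];d*=np.sign(d@(m-[-30,50]))
        print(st[i].tolist(),"z",z,"mean",m.round(1),"ang",np.arctan2(d[1],d[0]).round(3),"ext",(w@d).min().round(1)-m@d,(w@d).max().round(1)-m@d)
k=(near&(x.max(2)<38)).astype(np.uint8);n,l,st,ce=cv2.connectedComponentsWithStats(k);
for i in range(1,n):
    if st[i][4]>200: 
        rc=cv2.minAreaRect(np.argwhere(l==i)[:,::-1].astype(np.float32));bx=cv2.boxPoints(rc);print("dark",st[i].tolist(),[loc(q,.132)[:2].tolist() for q in bx])
E
python3 hd.py pics/h1.png; python3 -c "
from h import *;o=status.get_obs();print(o['t'],o['tcp_pos'],o['qpos'])"
```

```text
head px [320.7 239.9] bodies 2
[324, 242, 36, 22, 178] z 0.132 mean [-20.   65.9] ang 1.048 ext -15.390336647236236 14.809663352763764
[324, 242, 36, 22, 178] z 0.104 mean [-9.9 67.8] ang 1.048 ext -17.11723737071901 16.482762629280984
15.0 [0.49374353 0.24014458 0.25442255] [ 0.80756035  0.15110946 -0.25297976 -0.00311227 -1.17162958 -2.18553034]
```

```bash
python3 - <<'E'
from h import *
a=T[2]+np.pi+1.04
h=place(*T,[-.03,.05,.20])
print(move(h,tool([np.cos(a),np.sin(a),0],[0,0,-1])),h)
E
```

```text
[-0.0064, 0.0064, 0.2721, 0.0008, -0.0017, -0.3306] [0.49444998 0.24155822 0.2       ]
```

Emit:
servo_tool(deltas=[-0.006, 0.006, 0, 0, 0, -0.33, -0.006, 0.006, 0, 0, 0, -0.33, -0.006, 0.006, 0, 0, 0, -0.33, -0.006, 0.006, 0.27, 0, -0.002, -0.33, -0.006, 0.006, 0.27, 0, -0.002, -0.33, -0.006, 0.006, 0.27, 0, -0.002, -0.33, -0.006, 0.006, 0.27, 0, -0.002, -0.33, -0.006, 0.006, 0.27, 0, -0.002, -0.33, -0.006, 0.006, 0.27, 0, -0.002, -0.33, -0.006, 0.006, 0.27, 0, -0.002, -0.33], claw=45)

```text
t: 15.83
tcp_pos: [0.4944, 0.2412, 0.2008]
orientation: [-1.811, 2.566, 0.004]
force: [-0.6, 0.2, -0.1]
width: 0.0451
grip_force: 0.0
```

```bash
python3 hd.py pics/h2.png; python3 - <<'E'
from h import *
a=T[2]+np.pi+1.04
print(move(place(*T,[-.03,.05,.126]),tool([np.cos(a),np.sin(a),0],[0,0,-1])),status.get_obs()["tcp_pos"])
E
```

```text
head px [319.6 267.3] bodies 1
[316, 273, 8, 45, 278] z 0.132 mean [-21.   65.4] ang 1.058 ext -14.21600567830778 15.983994321692222
[316, 273, 8, 45, 278] z 0.104 mean [-14.   77.8] ang 1.059 ext -16.29000495458473 18.309995045415263
[-0.0003, -0.0007, 0.3742, 0.0006, 0.0008, -0.0011] [0.49436407 0.24133895 0.2008319 ]
```

Emit:
servo_tool(deltas=[0, 0, 0.15, 0, 0, 0, 0, 0, 0.27, 0, 0, 0, 0, 0, 0.37, 0, 0, 0, 0, 0, 0.37, 0, 0, 0, 0, 0, 0.37, 0, 0, 0])

```text
t: 16.3
tcp_pos: [0.4939, 0.2416, 0.1263]
orientation: [1.808, -2.567, -0.004]
force: [-0.1, -0.2, 0.1]
width: 0.0453
grip_force: 0.0
```

Emit:
servo_tool(deltas=[0, 0, 0, 0, 0, 0, 0, 0, 0, 0, 0, 0, 0, 0, 0, 0, 0, 0, 0, 0, 0, 0, 0, 0, 0, 0, 0, 0, 0, 0, 0, 0, 0, 0, 0, 0, 0, 0, 0, 0, 0, 0], claw=0)

```text
t: 16.88
tcp_pos: [0.4943, 0.2432, 0.1285]
orientation: [-1.809, 2.565, 0.006]
force: [-4.4, 1.7, 6.4]
width: 0.0128
grip_force: 59.0
```

```bash
python3 hd.py pics/h3.png; python3 - <<'E'
from h import *
o=status.get_obs();Rt=R.from_rotvec(o["orientation"]).as_matrix()
print("tool x ang rel",np.arctan2(-Rt[1,0],-Rt[0,0])-T[2],o["tcp_pos"],o["width"],o["force"])
a=T[2]+np.pi
print(move(place(*T,[-.03,.05,.126]),tool([np.cos(a),np.sin(a),0],[0,0,-1])))
E
```

```text
head px [318.9 332.5] bodies 1
[313, 340, 12, 64, 633] z 0.132 mean [-20.6  65.6] ang 1.04 ext -14.806614808400326 17.193385191599674
[313, 340, 12, 64, 633] z 0.104 mean [-9.3 85. ] ang 1.04 ext -18.20552534434301 20.994474655656987
tool x ang rel 1.0385977874815109 [0.49429687 0.24316301 0.12845978] 0.012914004068055453 [-4.12883977  1.54606316  5.84546596]
[0.0074, -0.0034, 0.0123, 0.0012, 0.001, 0.3306]
```

Emit:
servo_tool(deltas=[0, 0, -0.005, 0, 0, 0.03, 0, 0, -0.005, 0, 0, 0.065, 0, 0, -0.005, 0, 0, 0.1, 0, 0, -0.005, 0, 0, 0.135, 0, 0, -0.005, 0, 0, 0.17, 0, 0, -0.005, 0, 0, 0.205, 0, 0, -0.005, 0, 0, 0.24, 0, 0, -0.005, 0, 0, 0.275, 0, 0, -0.005, 0, 0, 0.31, 0, 0, -0.005, 0, 0, 0.331])

```text
t: 17.77
tcp_pos: [0.4948, 0.2426, 0.1286]
orientation: [-0.287, 3.128, 0.006]
force: [2.8, -0.8, -3.6]
width: 0.0128
grip_force: 59.7
```

Emit:
servo_tool(deltas=[0, 0, 0, 0, 0, 0, 0, 0, 0, 0, 0, 0, 0, 0, 0, 0, 0, 0])

```text
t: 18.02
tcp_pos: [0.4947, 0.2426, 0.1285]
orientation: [-0.3, 3.127, 0.005]
force: [3.7, -2.3, 0.6]
width: 0.0126
grip_force: 60.1
```

```bash
python3 hd.py pics/h4.png; python3 - <<'E'
from h import *
o=status.get_obs();Rt=R.from_rotvec(o["orientation"]).as_matrix()
print("tool x ang rel",np.arctan2(-Rt[1,0],-Rt[0,0])-T[2],o["tcp_pos"],o["width"],o["force"],o["t"])
a=T[2]+np.pi
print(move(place(*T,[-.03,.05,.126]),tool([np.cos(a),np.sin(a),0],[0,0,-1])))
E
```

```text
head px [318.  332.2] bodies 1
[313, 340, 11, 65, 679] z 0.132 mean [-11.1  50. ] ang 0.004 ext -15.261113039815523 17.038886960184477
[313, 340, 11, 65, 679] z 0.104 mean [11.2 50.1] ang 0.004 ext -18.722362550486448 20.97763744951355
dark [247, 309, 123, 94, 4243] [[-18.8, 18.5], [-42.4, 46.0], [-3.5, 72.5], [24.6, 44.0]]
tool x ang rel 0.0008345054678355612 [0.49470369 0.2425645  0.12849686] 0.012479173929019599 [ 2.99475934 -3.02964222  1.59162648] 18.0667
[0.0022, -0.0047, 0.0125, 0.0011, 0.0002, 0.0003]
```

Emit:
servo_tool(deltas=[0, 0, 0, 0, 0, 0, 0, 0, 0, 0, 0, 0, 0, 0, 0, 0, 0, 0, 0, 0, 0, 0, 0, 0], claw=45)

```text
t: 18.4
tcp_pos: [0.4938, 0.2425, 0.1276]
orientation: [0.297, -3.126, -0.005]
force: [-0.5, -0.0, -0.6]
width: 0.045
grip_force: 0.0
```

Emit:
servo_tool(deltas=[0, 0, -0.1, 0, 0, 0, 0, 0, -0.25, 0, 0, 0, 0, 0, -0.4, 0, 0, 0, 0, 0, -0.5, 0, 0, 0, 0, 0, -0.6, 0, 0, 0, 0, 0, -0.6, 0, 0, 0])

```text
t: 18.9
tcp_pos: [0.4957, 0.2432, 0.2522]
orientation: [-0.297, 3.123, 0.01]
force: [0.7, 0.5, 1.7]
width: 0.0448
grip_force: 0.0
```

```bash
python3 hd.py pics/h5.png; python3 - <<'E'
from h import *
import cv2
from bench import camera
c=get_calibration("wrist");im=camera("wrist")
# zero mark: dark line along tester x beyond the disc, at z ~0.104
g=im.min(2).astype(int);G=im.max(2)
for x in(2,4,6,8,10,12,14):
    row=[]
    for y in np.arange(42,59,1.):
        u=proj(c,place(*T,[[x/1e3,y/1e3,.104]]))[0].round().astype(int);row.append(int(G[u[1],u[0]]))
    print(x,row)
s=camera("scene");d=camera("side");cv2.imwrite("pics/sceneF.png",s);cv2.imwrite("pics/sideF.png",d)
# red blob on blade at mouth, side & scene
for n,i in(("scene",s),("side",d)):
    cc=get_calibration(n);x=i.astype(int);m=((x[...,2]>1.5*x[...,1])&(x[...,2]>1.5*x[...,0])&(x[...,2]>60)).astype(np.uint8)
    _,_,st,ce=cv2.connectedComponentsWithStats(m);p=proj(cc,M)[0];print(n,"mouth",p.round(1),[(q.round(1).tolist(),int(t[4])) for q,t in zip(ce,st) if np.hypot(*(q-p))<12])
E
```

```text
head px [316.6 236. ] bodies 1
[314, 241, 6, 39, 158] z 0.132 mean [-11.1  49.9] ang -0.004 ext -14.959552945030437 15.740447054969565
[314, 241, 6, 39, 158] z 0.104 mean [-0.  49.9] ang -0.005 ext -16.66985695533694 17.53014304466306
2 [102, 49, 46, 48, 51, 54, 100, 108, 105, 102, 93, 54, 51, 52, 52, 63, 160]
4 [97, 51, 49, 52, 53, 60, 139, 136, 114, 102, 93, 55, 54, 54, 54, 56, 104]
6 [104, 55, 52, 52, 50, 59, 141, 148, 143, 142, 129, 60, 54, 56, 56, 64, 90]
8 [108, 98, 97, 97, 103, 133, 154, 155, 155, 155, 151, 102, 99, 99, 100, 104, 109]
10 [109, 109, 109, 108, 116, 150, 157, 155, 154, 155, 155, 112, 111, 112, 112, 111, 112]
12 [109, 109, 108, 108, 115, 149, 151, 154, 154, 155, 155, 114, 110, 112, 111, 111, 112]
14 [110, 109, 108, 110, 122, 152, 156, 154, 153, 154, 155, 113, 112, 111, 110, 110, 111]
scene mouth [352.5 185.8] [([355.0, 184.0], 1), ([352.6, 188.2], 5)]
side mouth [270.  314.1] [([269.8, 315.1], 20)]
```

```bash
python3 -c "
from bench import ticket;print(ticket.job_done())"
```

```text
the job is handed in; nothing more can be done
None
```

I handed the job in at about 19 s of the 59 s. The smallest blade is in the slot and released with its red line about 0.9 mm outside the brass lips' outer edge; that is after one correction, because it slid about 1.8 mm too deep on the first release. The pointer is within about 0.01 rad of zero by the tester's axis (the mark's own line could not be resolved). The arm never went near the bottle, cup or weight; no result of the judging was shown.

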